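Show a welding filter plate over the inspection light

ROBOT

A 6-joint arm with a two-finger parallel gripper is mounted at the origin on the work surface. World frame = base frame: x ahead of the robot, y to its left, z up, the work surface at z = 0. Lengths are in m, angles in rad, forces in N, time in s.
With the tool pointing down it reaches from about 0.4 to 0.925 m from the base axis. Payload 3.4 kg.
Tool frame: the origin (TCP) lies midway between the tips of the shut fingers; the grasp point (between the pads) lies 19 mm behind it; x points along the fingers, z is the direction in which the jaws open and shut, and the axes are right-handed (so a half turn about x gives the same grasp; the last joint's range is limited). The gripper opens to 85 mm and grips with 20 to 120 N. Pads are 22 mm wide; open, the fingers measure 114 mm over their backs; the gripper's body (76 mm by 85 mm) begins 54 mm behind the grasp point. The pads swing forward as they close: fully open they stand 13 mm farther back than shut.
Start: joints at [1.165, 0.307, 1.506, -0, 1.328, -0.073], TCP at [0.188, 0.543, 0.231] pointing down, gripper open.
Joint ranges: [-3.12, 3.12], [-1.05, 2.28], [0.14, 2.33], [-1.42, 4.57], [0.1, 2.73], [-2.68, 2.68]. Speed limits (rad/s): [2.57, 2.57, 3.14, 3.14, 3.14, 3.14].

INTERFACE

Orientations are given as [roll, pitch, yaw] about the fixed x, y, z axes, in that order (R = Rz(yaw) Ry(pitch) Rx(roll)).
In Python, from rig import bot gives the robot as it stands. The module is installed in compiled form; this text tells all that it offers.
- The arm moves only by the tool drive_tool, never from a script. Its arguments are lists of equal length, an entry for each row: "turn": the turn, a rotation vector about the tool's x, y, z normalised to -1 to 1, where 1 is pi/2 rad, a list of three; "slide": the shift along the tool's x, y, z normalised to -1 to 1, where 1 is 0.1 m, a list of three; "gripper": the opening, from 0 (shut) to 1 (fully open). In form: {"turn": [[rx, ry, rz], ...], "slide": [[tx, ty, tz], ...], "gripper": [gripper, ...]}. A call has 1 to 20 rows; each row shifts and turns the commanded pose from where the row before left it, along the tool's axes as they then stand; what a row does not reach is not made up. A row lasts 1/12 s, in which the tool goes at most 41.7 mm and 7.16 degrees, less where a joint would pass 70% of its speed; a pose out of reach is approached as far as the arm can. A call with a number of a shift or a turn outside -1 to 1 is refused whole. A call with a gripper value outside its range is refused whole. The fingers move at their own pace and stop on an object; the grip force is fixed at half the most. Time passes only in rows, so rows that do not move let the fingers close. It gives the time, the measured TCP pose, the force and the opening at its end, in the units of the state.
- bot.sense(): the state, without advancing time (a new reading comes with each control period).
- bot.grab_frame(name): name is "scene" or "top" or "wrist"; returns the picture (480x640x3 uint8, red, green, blue); there is no depth.
- bot.get_calibration(name): a dict with "intrinsics" (3x3 intrinsics, pixels), "R" (3x3) and "t" (3): a world point X has camera coordinates R X + t. Camera axes: x right, y down, z forward; pixel columns grow to the right and rows downward; lengths in m; the calibration is good to about 2 mm. A picture is of the moment at which its call begins: read the wrist's pose just before it. get_calibration takes no time and is no camera call; for the wrist camera it gives the pose at the moment of the call.
- bot.finish_job(): hands the job in, once; it reports no verdict.
The state is a dict: "time_s": time; "joint_positions": joint angles; "joint_vel": joint speeds; "effort": joint torques, N m; "position": TCP position; "tcp_rot": TCP orientation; "ft_force": force on the tool from outside, world axes, zero at the start; "torque": the same for the moment, N m; "grip_width": opening from 0.0 (shut) to 1.0 (fully open).
Only numpy, scipy, OpenCV 4.12 (cv2) and the standard library are available. Lean on these libraries where they do the work, as an engineer would, in place of code of your own. Each camera call takes 0.05 s, during which the arm holds its last target. There are 200 camera calls.

TASK

Three welding filter plates lie on rubber rests: a blank one with no frosted end, a rejected one lying label down, and a good one lying label up, whose frosted end is marked by a small corner notch. Pick up the good plate by its clear half and hold it label up over the sloped inspection light, centred over the screen and parallel to it about 5 cm off the glass, with the frosted end towards the high side of the slope. Finish while still holding it there, touching nothing with it, and leave everything else on the bench where it is.

Things in the scene. Friction and masses are not known exactly. Their poses are not given: they have to be found in the camera images.
- plate: good plate: dark green glass 108 (x) x 51 (y) x 6 (z) mm, 83 g, origin at the centre of its underside. Its +x end (x 24 to 54 mm) is frosted grey; the rest clear. A 12 x 12 mm notch is cut from the +x, +y corner (left when the frosted end points away from you). White label 24 x 34 mm on the +z face of the frosted end. Lies level on a rest, underside 28 mm above the bench, yaw varies widely; long edges free to grip
- label (a point): point on the upper (+z) face of the good plate, in the middle of the label, at x 39, y -6, z 6 mm from the plate's origin
- reject: rejected plate, same glass and size, also frosted at its +x end, but lying label down: label under it and hidden, and its notch at +x, -y (right corner when the frosted end points away from you). Origin at the centre of its underside, 28 mm above the bench. Leave it
- blank: blank plate, same glass and size, no frosted end, no notch, no label. Origin at the centre of its underside, 28 mm above the bench. Leave it
- rest0: round black rubber rest, 40 mm in diameter, 28 mm high, fixed to the bench; origin at the centre of its underside. Which plate lies on which rest varies; each plate is centred on its rest
- rest1: a second rest of the same kind
- rest2: a third rest of the same kind
- viewer: inspection light: grey metal wedge-shaped box, fixed to the bench, about 160 (x) x 130 (y) mm, the sloped screen on top, rising towards the box's +x; highest edge about 95 mm, lowest about 23 mm above the bench. Origin at the centre of its underside
- screen: the sloped top of the light, 170 (x) x 130 (y) x 14 mm with a pale glass 144 x 104 mm, tilted 25 degrees: its x axis points up the slope to the high side (the side away from the robot), y along the level edge, z square out of the glass. Origin at the centre of its underside
- glass_mid (a point): centre of the pale screen glass, on its surface, about 60 mm above the bench; axes as screen (x up the slope, z square out of the glass)
- gusset: loose steel gusset plate with a hole, 8 mm thick, about 120 x 60 mm, origin at the hole, underside. Leave it
- holder: loose aluminium soapstone holder, a flat stick 125 x 12 x 9 mm, origin at centre of underside. Leave it
- tape: loose tape measure, 75 x 42 x 62 mm, origin at centre of underside. Leave it
- square: loose flat magnetic welding square, about 110 x 110 x 16 mm, origin near its middle, underside. Leave it
- offcut: loose dark steel offcut 70 x 35 x 10 mm, origin at centre of underside. Leave it
Not all that is in view belongs to the job. What is shaped like the plate but orange is not meant.

How it is judged:
By the outcome, as a careful person would: the job done as asked, in the order asked, and still so for the second after the job is handed in, while the arm keeps its last pose, push and grip.
It also fails if it takes over 32 s, if anything falls off the work surface, if the arm or the gripper's body presses on something with over 40 N, if the wrist force passes 120 N, or if a joint passes its speed limit or range.

## Working session

There is one attempt and no reset: what is moved stays moved. The work goes in short steps, Python scripts to look and compute and a tool call to move; the robot and the scene stay as the last step left them, time stands still between calls to the robot, and variables do not carry over. Pictures are saved under pics/ and viewed, about 8 in all and at most 12, crops included, and the job is handed in when it is done.

Besides the shell and the picture viewer there is one more tool, called after "Emit:" as name(argument=value, ...) on one line, values as JSON. drive_tool: Moves the arm, as the interface text tells. Scaled input: -1 to 1 covers 0.1 m each way for a shift and pi/2 rad each way for a turn. Its arguments: {"type":"object","properties":{"turn":{"type":"array"},"slide":{"type":"array"},"gripper":{"type":"array"}},"required":["turn","slide","gripper"]}

```bash
mkdir -p pics
python3 - <<'E'
from rig import bot
import cv2,numpy as np
s=bot.sense();print(s['position'],s['tcp_rot'],s['time_s'],s['grip_width'])
for n in('top','scene'):
    im=bot.grab_frame(n);cv2.imwrite(f'pics/{n}0.png',im[:,:,::-1])
    c=bot.get_calibration(n);print(n,c['intrinsics'],c['R'],c['t'])
E
```

```text
[0.18760484 0.54281064 0.23038849] [ 3.0737572   1.56878768 -1.97143402] 0.0 0.997508511276647
top [[511.062314     0.         315.185755  ]
 [  0.         511.062314   233.60662854]
 [  0.           0.           1.        ]] [[ 0.00414356 -0.99971766  0.02339734]
 [-0.99386443 -0.00670314 -0.11040184]
 [ 0.11052751 -0.02279633 -0.99361159]] [0.02578452 0.55426695 0.88902283]
scene [[485.99272883   0.         319.22954458]
 [  0.         485.99272883 238.57002657]
 [  0.           0.           1.        ]] [[ 2.00551104e-01  9.79683241e-01 -5.10438208e-05]
 [ 5.01631846e-01 -1.02733885e-01 -8.58959394e-01]
 [-8.41513366e-01  1.72239650e-01 -5.12043706e-01]] [-0.13405248 -0.1880123   1.45128567]
```

View pics/top0.png

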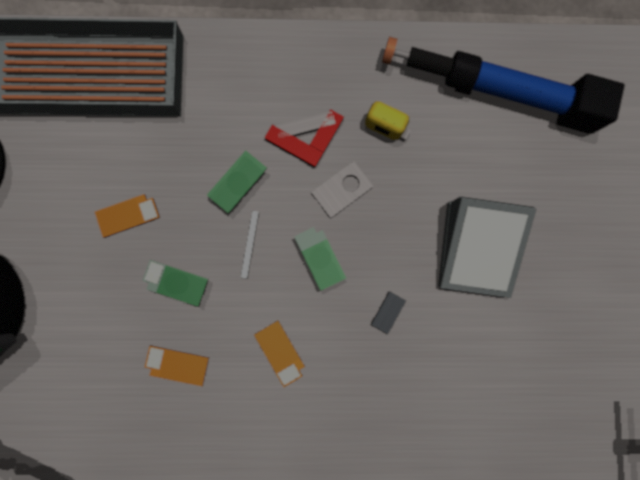

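View pics/scene0.png

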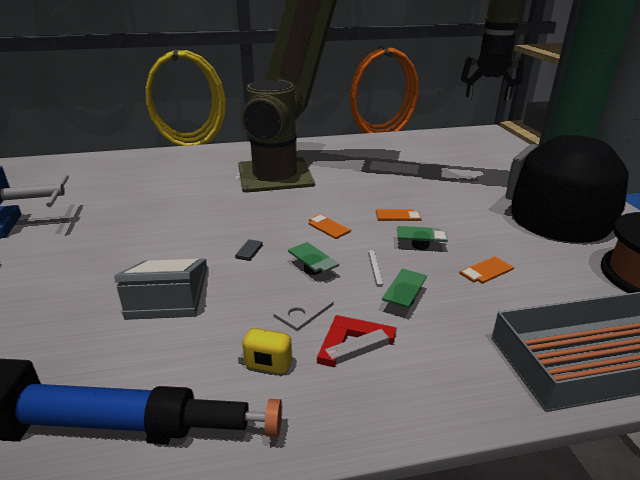

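The top view shows the good plate at about (176,284), with its white label at the left end. The reject is at (320,260), frosted with no label, and the blank at (238,182). The light's glass is near (489,248). Next I measure the good plate and the glass.

```bash
cat > h.py <<'E'
from rig import bot
import cv2,numpy as np
from scipy.spatial.transform import Rotation as Ro
def ray(c,uv,z):
    d=c['R'].T@np.linalg.inv(c['intrinsics'])@np.array([*uv,1.]);o=-c['R'].T@c['t']
    return o+d*(z-o[2])/d[2]
def proj(c,X):
    p=c['intrinsics']@(c['R']@np.asarray(X)+c['t']);return p[:2]/p[2]
E
python3 - <<'E'
from h import *
im=cv2.imread('pics/top0.png');c=bot.get_calibration('top')
hsv=cv2.cvtColor(im,cv2.COLOR_BGR2HSV)
g=cv2.inRange(hsv,(45,70,40),(85,255,255))
n,l,st,ce=cv2.connectedComponentsWithStats(g)
for i in range(1,n):
    if st[i,4]>200:
        r=cv2.minAreaRect(np.argwhere(l==i)[:,::-1].astype(np.float32));b=cv2.boxPoints(r)
        print(ce[i],st[i],r);print(np.array([ray(c,p,.034) for p in b]).round(4))
v=cv2.inRange(hsv,(0,0,125),(180,60,255));v[:, :430]=0
cs,_=cv2.findContours(v,0,1);k=max(cs,key=cv2.contourArea)
q=cv2.approxPolyDP(k,8,True)[:,0];print(cv2.contourArea(k),q)
for p in q: print(p,ray(c,p,.03).round(4),ray(c,p,.09).round(4))
a=cv2.resize(im[235:335,110:230],None,fx=5,fy=5,interpolation=cv2.INTER_CUBIC)
cv2.imwrite('pics/crop1.png',a)
E
```

```text
[236.52696838 182.00681959] [ 209  152   57   61 1613] ((236.57058715820312, 181.91763305664062), (27.658634185791016, 59.005088806152344), 40.60129928588867)
[[0.6217 0.224  0.034 ]
 [0.7049 0.1567 0.034 ]
 [0.6719 0.1181 0.034 ]
 [0.5893 0.1856 0.034 ]]
[322.82695652 264.60956522] [ 302  241   42   48 1150] ((323.0000305175781, 264.5000305175781), (42.0380744934082, 27.280027389526367), 63.43495178222656)
[[ 0.5209  0.0533  0.034 ]
 [ 0.543   0.0098  0.034 ]
 [ 0.4761 -0.0237  0.034 ]
 [ 0.4544  0.0196  0.034 ]]
[181.61824052 285.6117837 ] [ 157  266   50   40 1239] ((181.54090881347656, 285.5313415527344), (44.20433807373047, 28.16559600830078), 19.025604248046875)
[[0.4492 0.3081 0.034 ]
 [0.4961 0.2938 0.034 ]
 [0.471  0.2196 0.034 ]
 [0.4244 0.2343 0.034 ]]
4383.0 [[469 207]
 [450 281]
 [506 289]
 [526 216]]
[469 207] [ 0.6049 -0.2515  0.03  ] [ 0.5949 -0.2317  0.09  ]
[450 281] [ 0.4703 -0.2133  0.03  ] [ 0.4691 -0.196   0.09  ]
[506 289] [ 0.4565 -0.314   0.03  ] [ 0.4562 -0.2901  0.09  ]
[526 216] [ 0.5891 -0.3558  0.03  ] [ 0.5801 -0.3292  0.09  ]
```

View pics/crop1.png

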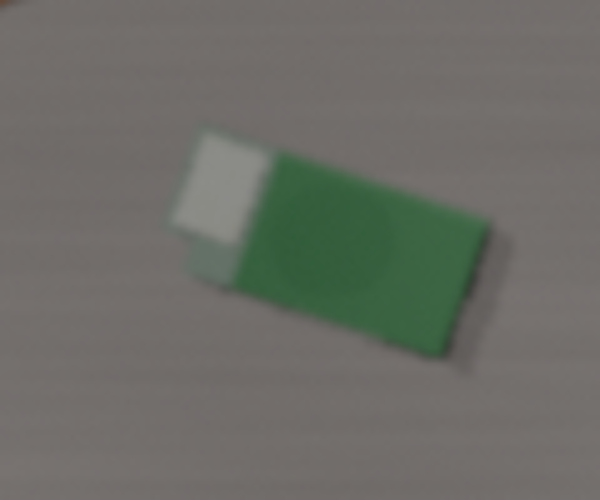

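The frosted end points to world +y and the notch is on its left, so this is the good plate with its label up. Next I plan the grasp and hold poses.

```bash
cat >> h.py <<'E'
def Rcur(): s=bot.sense();return np.array(s['position']),Ro.from_euler('xyz',s['tcp_rot']).as_matrix()
def Rtool(x,z): return np.column_stack([x,np.cross(z,x),z])
def plan(R,p):
    "turn first, then slide in the new frame"
    p0,R0=Rcur();w=Ro.from_matrix(R0.T@R).as_rotvec()/(np.pi/2);d=R.T@(p-p0)/.1
    print('turn',w.round(3),'rows',np.linalg.norm(w)/.0796,'slide',d.round(3),'rows',np.linalg.norm(d)/.417)
y1=np.radians(71.4);PC=np.array([.4649,.2782,.028]);px=np.array([np.cos(y1),np.sin(y1),0]);py=np.array([-np.sin(y1),np.cos(y1),0])
Z=np.array([0,0,1.]);RS=Ro.from_euler('ZY',[-7.8,-25],degrees=True).as_matrix();GM=np.array([.5255,-.272,.060])
E
python3 - <<'E'
from h import *
p0,R0=Rcur();print(R0.round(3));print(RS.round(3))
for s in(1,-1):
    Rg=Rtool(-Z,s*py);Rh=Rtool(-RS[:,2],s*RS[:,1])
    pg=PC-.025*px+np.array([0,0,-.028+.11]);print(s,'grasp above',pg);plan(Rg,pg)
    ph=GM+RS@np.array([-.025,0,.053-.021]);print('hold tcp',ph);plan(Rh,ph)
E
```

```text
[[-0.001 -0.945  0.327]
 [-0.002  0.327  0.945]
 [-1.     0.    -0.002]]
[[ 0.898  0.136 -0.419]
 [-0.123  0.991  0.057]
 [ 0.423  0.     0.906]]
1 grasp above [0.45692602 0.25450579 0.11      ]
turn [-1.005e+00 -1.000e-03 -1.000e-03] rows 12.628015238231363 slide [ 1.205  1.874 -3.472] rows 9.892808461514102
hold tcp [ 0.48965328 -0.26708961  0.07843639]
turn [-0.123 -0.028 -0.277] rows 3.8248506546402603 slide [ 3.107 -3.066 -7.615] rows 21.04778847452742
-1 grasp above [0.45692602 0.25450579 0.11      ]
turn [ 0.995 -0.001  0.001] rows 12.497627043973992 slide [ 1.205 -1.874  3.472] rows 9.892808461514102
hold tcp [ 0.48965328 -0.26708961  0.07843639]
turn [ 1.833 -0.407  0.042] rows 23.59351860439641 slide [3.107 3.066 7.615] rows 21.04778847452742
```

Emit:
drive_tool(turn=[[0.071, 0, 0], [0.071, 0, 0], [0.071, 0, 0], [0.071, 0, 0], [0.071, 0, 0], [0.071, 0, 0], [0.071, 0, 0], [0.071, 0, 0], [0.071, 0, 0], [0.071, 0, 0], [0.071, 0, 0], [0.071, 0, 0], [0.071, 0, 0], [0.072, 0, 0]], slide=[[0, 0, 0], [0, 0, 0], [0, 0, 0], [0, 0, 0], [0, 0, 0], [0, 0, 0], [0, 0, 0], [0, 0, 0], [0, 0, 0], [0, 0, 0], [0, 0, 0], [0, 0, 0], [0, 0, 0], [0, 0, 0]], gripper=[1, 1, 1, 1, 1, 1, 1, 1, 1, 1, 1, 1, 1, 1])

```text
time_s: 1.27
position: [0.1877, 0.5431, 0.2307]
tcp_rot: [-1.651, 1.57, -1.981]
ft_force: [-0.4, 0.5, -0.4]
grip_width: 0.999
```

Emit:
drive_tool(turn=[[0, 0, 0], [0, 0, 0], [0, 0, 0], [0, 0, 0], [0, 0, 0], [0, 0, 0], [0, 0, 0], [0, 0, 0], [0, 0, 0], [0, 0, 0], [0, 0, 0], [0, 0, 0], [0, 0, 0], [0, 0, 0]], slide=[[0.05, -0.156, 0.289], [0.05, -0.156, 0.289], [0.05, -0.156, 0.289], [0.05, -0.156, 0.289], [0.05, -0.156, 0.289], [0.05, -0.156, 0.289], [0.05, -0.156, 0.289], [0.05, -0.156, 0.289], [0.05, -0.156, 0.289], [0.05, -0.156, 0.289], [0.05, -0.156, 0.289], [0.05, -0.158, 0.293], [0, 0, 0], [0, 0, 0]], gripper=[1, 1, 1, 1, 1, 1, 1, 1, 1, 1, 1, 1, 1, 1])

```text
time_s: 2.43
position: [0.4578, 0.2535, 0.1706]
tcp_rot: [-2.425, 1.569, -2.754]
ft_force: [0.1, -0.2, -0.2]
grip_width: 0.999
```

Run:
```python
from h import *
s=bot.sense();print(s['position'],s['tcp_rot'],s['time_s'],s['joint_positions'],s['grip_width'])
c=bot.get_calibration('wrist');im=bot.grab_frame('wrist')[:,:,::-1].copy();cv2.imwrite('pics/w1raw.png',im)
np.savez('w1.npz',**c)
for a in [(54,-25.5),(54,25.5),(-54,25.5),(-54,-25.5),(39,-6),(-25,0)]:
    q=proj(c,PC+a[0]/1e3*px+a[1]/1e3*py+.006*Z);print(a,q.round(1));cv2.drawMarker(im,tuple(int(v) for v in q),(255,0,255),0,14,1)
cv2.imwrite('pics/w1.png',im)
Rg=Rtool(-Z,-py);plan(Rg,PC-.025*px+np.array([0,0,-.028+.011]))
```

```text
[0.45778396 0.25347118 0.17056744] [-2.42490157  1.56928134 -2.75359924] 2.4333 [4.24899295e-01 2.92186562e-01 1.69845981e+00 6.11746161e-05
 1.15246024e+00 7.53572064e-01] 0.99936208001619
(54, -25.5) [354.9 118. ]
(54, 25.5) [283.1 118.4]
(-54, 25.5) [288.  260.1]
(-54, -25.5) [351.7 259.8]
(39, -6) [327.4 140. ]
(-25, 0) [319.6 225.2]
turn [-0.002 -0.001  0.   ] rows 0.023309873710192636 slide [ 1.598e+00  1.000e-03 -0.000e+00] rows 3.831522551608001
```

View pics/w1.png

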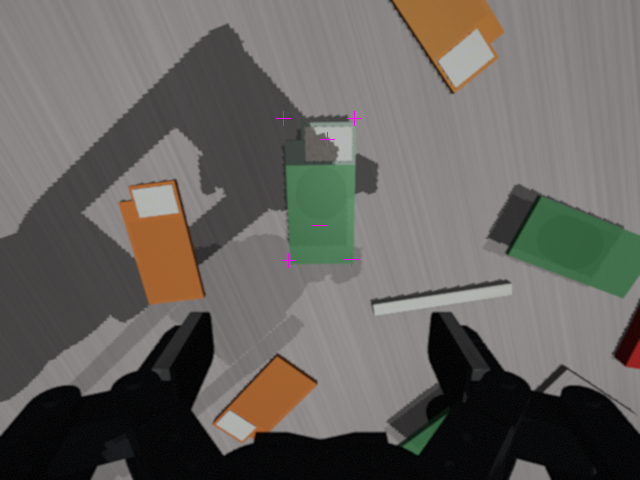

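The wrist view shows the plate with its label on the upper right part of the far end (label about (328,144), near edge at row 264). The plate sits about 3 mm nearer −x and 1 mm nearer −y than predicted. I'll correct for that, go down and grip.

Emit:
drive_tool(turn=[[0, 0, 0], [0, 0, 0], [0, 0, 0], [0, 0, 0], [0, 0, 0], [0, 0, 0], [0, 0, 0], [0, 0, 0], [0, 0, 0]], slide=[[0.25, -0.025, 0.01], [0.25, 0, 0], [0.25, 0, 0], [0.25, 0, 0], [0.25, 0, 0], [0.2, 0, 0], [0.18, 0, 0], [0, 0, 0], [0, 0, 0]], gripper=[1, 1, 1, 1, 1, 1, 1, 1, 1])

```text
time_s: 3.23
position: [0.4556, 0.253, 0.0078]
tcp_rot: [-2.479, 1.568, -2.803]
ft_force: [0.9, 0.5, -0.8]
grip_width: 1.001
```

Emit:
drive_tool(turn=[[0, 0, 0], [0, 0, 0], [0, 0, 0], [0, 0, 0], [0, 0, 0], [0, 0, 0], [0, 0, 0], [0, 0, 0], [0, 0, 0], [0, 0, 0], [0, 0, 0], [0, 0, 0]], slide=[[0, 0, 0], [0, 0, 0], [0, 0, 0], [0, 0, 0], [0, 0, 0], [0, 0, 0], [0, 0, 0], [0, 0, 0], [0, 0, 0], [0, 0, 0], [0, 0, 0], [0, 0, 0]], gripper=[0, 0, 0, 0, 0, 0, 0, 0, 0, 0, 0, 0])

```text
time_s: 4.23
position: [0.4581, 0.253, 0.01]
tcp_rot: [0.92, 1.568, 0.595]
ft_force: [-1.8, 1.0, 5.9]
grip_width: 0.582
```

Run:
```python
from h import *
s=bot.sense();print(s['position'],s['tcp_rot'],s['time_s'],s['grip_width'],s['ft_force'])
im=bot.grab_frame('wrist')[:,:,::-1];cv2.imwrite('pics/w2.png',im)
```

```text
[0.45808441 0.25298675 0.00998667] [0.9201153  1.56774654 0.59471441] 4.2333 0.5824457901577386 [-1.78665836  0.97178185  5.91218767]
```

View pics/w2.png

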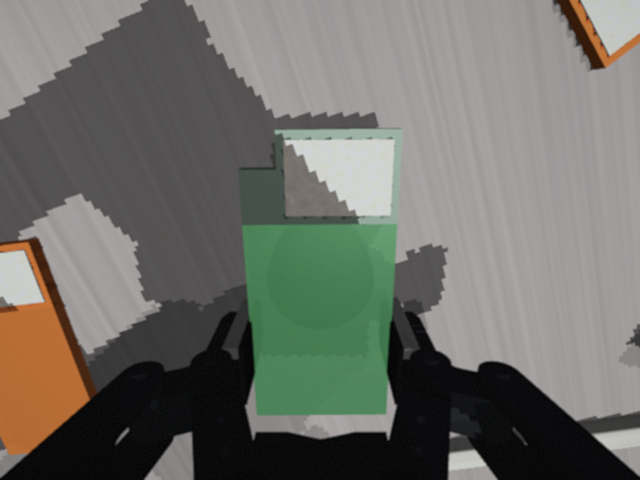

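The wrist view shows the plate between the pads at its clear half (near corners (257,415) and (386,413), notch at upper left). I'll lift it and check.

Emit:
drive_tool(turn=[[0, 0, 0], [0, 0, 0], [0, 0, 0], [0, 0, 0], [0, 0, 0], [0, 0, 0], [0, 0, 0], [0, 0, 0], [0, 0, 0], [0, 0, 0], [0, 0, 0], [0, 0, 0]], slide=[[-0.05, 0, 0], [-0.1, 0, 0], [-0.2, 0, 0], [-0.25, 0, 0], [-0.25, 0, 0], [-0.25, 0, 0], [-0.25, 0, 0], [-0.25, 0, 0], [-0.2, 0, 0], [-0.1, 0, 0], [0, 0, 0], [0, 0, 0]], gripper=[0, 0, 0, 0, 0, 0, 0, 0, 0, 0, 0, 0])

```text
time_s: 5.28
position: [0.4571, 0.2522, 0.1987]
tcp_rot: [0.721, 1.57, 0.396]
ft_force: [-0.3, -0.9, -1.9]
grip_width: 0.576
```

Run:
```python
from h import *
s=bot.sense();print(s['position'],s['tcp_rot'],s['time_s'],s['grip_width'],s['ft_force'],s['joint_positions'])
im=bot.grab_frame('wrist')[:,:,::-1];cv2.imwrite('pics/w3.png',im)
```

```text
[0.45710019 0.25221494 0.19870333] [0.72055475 1.56976588 0.39551967] 5.2833 0.5764551809320007 [-0.2552766  -0.915349   -1.91380505] [ 4.23301855e-01  2.61371220e-01  1.66341136e+00 -3.05281568e-05
  1.21578002e+00  7.48347534e-01]
```

View pics/w3.png

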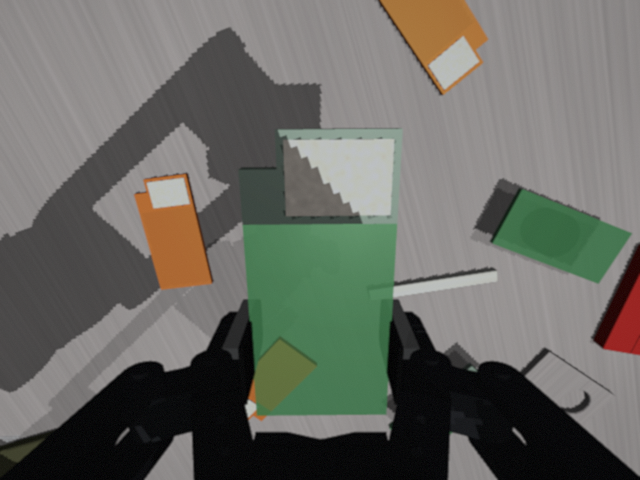

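The plate is lifted with its pose in the hand unchanged. Next I work out that pose by PnP and plan the move to the hold.

```bash
cat >> h.py <<'E'
OBJ=np.array([(54,-25.5,6),(54,13.5,6),(42,25.5,6),(24,25.5,6),(24,-25.5,6),(-54,25.5,6),(-54,-25.5,6)],float)/1e3
def pnp(uv,c):
    "plate pose in world"
    ok,r,t=cv2.solvePnP(OBJ,np.array(uv,float),c['intrinsics'],None,flags=cv2.SOLVEPNP_SQPNP)
    ok,r,t=cv2.solvePnP(OBJ,np.array(uv,float),c['intrinsics'],None,r,t,True)
    e=cv2.projectPoints(OBJ,r,t,c['intrinsics'],None)[0][:,0]-uv
    R=cv2.Rodrigues(r)[0];return c['R'].T@R,c['R'].T@(t[:,0]-c['t']),np.abs(e).max()
E
python3 - <<'E'
from h import *
c=bot.get_calibration('wrist')
Rp,pp,e=pnp([(402,129),(279,129),(240,168),(242.5,224),(397.5,224),(257,415),(387,414)],c)
p,R=Rcur();Rt=R.T@Rp;tt=R.T@(pp-p)
nom=np.array([[0,0,-1],[1,0,0],[0,-1,0.]])
print('err',e,'plate in tool',tt.round(4),'tilt',Ro.from_matrix(nom.T@Rt).as_rotvec(degrees=True).round(2),pp,Rp.round(3))
# the camera-derived height and angle are rough; the pads hold the flat plate square
off=tt.copy();print(off)
Rh=Rtool(-RS[:,2],-RS[:,1])
for h in(.15,.05):
    ph=GM+RS[:,2]*h-Rh@off;print(ph);plan(Rh,ph)
E
```

```text
err 2.1349820466150504 plate in tool [-0.018   0.0231 -0.0001] tilt [0.47 0.99 0.12] [0.46378813 0.27388945 0.21559181] [[ 0.317 -0.948  0.014]
 [ 0.948  0.317  0.014]
 [-0.018  0.009  1.   ]]
[-1.79567362e-02  2.31489237e-02 -8.18967605e-05]
[ 0.44941536 -0.26166036  0.16988868]
turn [ 0.865 -0.192  0.233] rows 11.506370290198124 slide [0.517 0.451 5.098] rows 12.335127686909471
[ 0.49128617 -0.26739595  0.0792579 ]
turn [ 0.865 -0.192  0.233] rows 11.506370290198124 slide [1.517 0.451 5.098] rows 12.800380888292871
```

Emit:
drive_tool(turn=[[0, 0, 0], [0, 0, 0], [0, 0, 0], [0, 0, 0], [0, 0, 0], [0, 0, 0], [0, 0, 0], [0, 0, 0], [0, 0, 0], [0, 0, 0], [0, 0, 0], [0, 0, 0], [0, 0, 0], [0, 0, 0], [0, 0, 0], [0, 0, 0], [0, 0, 0], [0, 0, 0], [0, 0, 0], [0, 0, 0]], slide=[[0, -0.1, 0.03], [0, -0.2, 0.06], [0, -0.3, 0.1], [0, -0.3, 0.1], [0, -0.3, 0.1], [0, -0.3, 0.1], [0, -0.3, 0.1], [0, -0.3, 0.1], [0, -0.3, 0.1], [0, -0.3, 0.1], [0, -0.3, 0.1], [0, -0.3, 0.1], [0, -0.3, 0.1], [0, -0.3, 0.1], [0, -0.3, 0.1], [0, -0.3, 0.1], [0, -0.29, 0.1], [0, -0.2, 0.06], [0, -0.1, 0.03], [0, 0, 0]], gripper=[0, 0, 0, 0, 0, 0, 0, 0, 0, 0, 0, 0, 0, 0, 0, 0, 0, 0, 0, 0])

```text
time_s: 7.0
position: [0.4529, -0.2857, 0.1968]
tcp_rot: [3.126, 1.568, 2.799]
ft_force: [0.7, 0.6, -0.5]
grip_width: 0.579
```

Emit:
drive_tool(turn=[[0.03, -0.007, 0.008], [0.06, -0.013, 0.016], [0.06, -0.013, 0.016], [0.06, -0.013, 0.016], [0.06, -0.013, 0.016], [0.06, -0.013, 0.016], [0.06, -0.013, 0.016], [0.06, -0.013, 0.016], [0.06, -0.013, 0.016], [0.06, -0.014, 0.016], [0.06, -0.014, 0.017], [0.06, -0.014, 0.017], [0.06, -0.014, 0.017], [0.06, -0.014, 0.017], [0.055, -0.012, 0.015], [0, 0, 0], [0, 0, 0]], slide=[[0, 0, 0], [0, 0, 0], [0, 0, 0], [0, 0, 0], [0, 0, 0], [0, 0, 0], [0, 0, 0], [0, 0, 0], [0, 0, 0], [0, 0, 0], [0, 0, 0], [0, 0, 0], [0, 0, 0], [0, 0, 0], [0, 0, 0], [0, 0, 0], [0, 0, 0]], gripper=[0, 0, 0, 0, 0, 0, 0, 0, 0, 0, 0, 0, 0, 0, 0, 0, 0])

```text
time_s: 8.42
position: [0.4531, -0.2814, 0.1975]
tcp_rot: [1.569, 1.132, -0.135]
ft_force: [-0.5, -0.6, -1.0]
grip_width: 0.58
```

Run:
```python
from h import *
s=bot.sense();print(s['position'],s['time_s'],s['grip_width'],s['ft_force'],s['joint_positions'])
Rh=Rtool(-RS[:,2],-RS[:,1]);off=np.array([-.018,.0231,0])
for h in(.09,.05): plan(Rh,GM+RS[:,2]*h-Rh@off)
im=bot.grab_frame('wrist')[:,:,::-1];cv2.imwrite('pics/w4.png',im)
```

```text
[ 0.45307166 -0.2813811   0.1975262 ] 8.4167 0.5797607942480498 [-0.45247068 -0.6412314  -1.03901243] [-0.82670619  0.12903564  1.95521237  0.40728557  0.75296992  0.62112486]
turn [ 0.002 -0.    -0.001] rows 0.02699254549743788 slide [ 0.824 -0.173 -0.191] rows 2.0713920760212647
turn [ 0.002 -0.    -0.001] rows 0.02699254549743788 slide [ 1.224 -0.173 -0.191] rows 3.0005109992369823
```

View pics/w4.png

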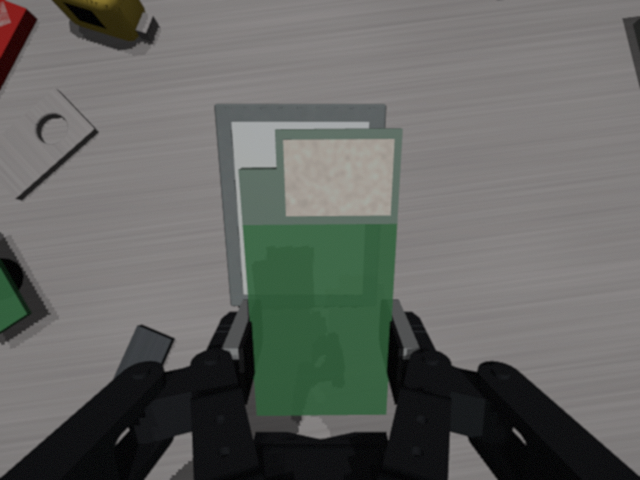

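The wrist view shows the plate over the screen, with its frosted end towards the high side. It is aligned with the screen but offset about 19 mm sideways, as the plan says. I'll lower it and centre it.

Emit:
drive_tool(turn=[[0, 0, 0], [0, 0, 0], [0, 0, 0], [0, 0, 0], [0, 0, 0], [0, 0, 0], [0, 0, 0], [0, 0, 0], [0, 0, 0], [0, 0, 0]], slide=[[0, -0.06, -0.06], [0, -0.06, -0.07], [0, -0.05, -0.06], [0.2, 0, 0], [0.25, 0, 0], [0.25, 0, 0], [0.25, 0, 0], [0.17, 0, 0], [0.1, 0, 0], [0, 0, 0]], gripper=[0, 0, 0, 0, 0, 0, 0, 0, 0, 0])

```text
time_s: 9.3
position: [0.4922, -0.2686, 0.0781]
tcp_rot: [1.573, 1.134, -0.135]
ft_force: [0.4, -0.2, -0.6]
grip_width: 0.58
```

Run:
```python
from h import *
s=bot.sense();print(s['position'],s['time_s'],s['grip_width'],s['ft_force'],np.abs(s['joint_vel']).max())
Rh=Rtool(-RS[:,2],-RS[:,1]);off=np.array([-.018,.0231,0]);plan(Rh,GM+RS[:,2]*.05-Rh@off)
ims=[]
for n in('top','wrist','scene'):
    im=bot.grab_frame(n)[:,:,::-1].copy();cv2.imwrite(f'pics/{n}5.png',im)
    c=bot.get_calibration(n)
    # glass outline and plate-target outline
    for a,b,h,col in((.072,.052,0,(255,0,255)),(.054,.0255,.056,(0,255,255))):
        q=np.array([proj(c,GM+RS@[i*a,j*b,h]) for i,j in((1,1),(1,-1),(-1,-1),(-1,1))]);print(n,q.round(0).tolist())
        cv2.polylines(im,[q.astype(int)],True,col,1)
    ims.append(im)
t=cv2.resize(ims[0][170:320,410:560],(400,400));s=cv2.resize(ims[2][200:350,80:230],(400,400));cv2.imwrite('pics/chk5.png',np.hstack([t,s]))
cv2.imwrite('pics/wrist5m.png',ims[1])
```

```text
[ 0.49215211 -0.26860827  0.07814228] 9.3 0.5800876925939609 [ 0.35679781 -0.23797273 -0.58059091] 0.04494098890141353
turn [-0. -0. -0.] rows 0.007903744215516985 slide [-0.014 -0.004 -0.012] rows 0.04475633870694366
top [[468.0, 206.0], [528.0, 214.0], [506.0, 291.0], [449.0, 282.0]]
top [[490.0, 228.0], [521.0, 232.0], [504.0, 293.0], [474.0, 288.0]]
wrist [[197.0, 87.0], [436.0, 86.0], [411.0, 366.0], [224.0, 366.0]]
wrist [[233.0, 135.0], [398.0, 135.0], [381.0, 416.0], [253.0, 416.0]]
scene [[185.0, 271.0], [125.0, 273.0], [149.0, 261.0], [200.0, 259.0]]
scene [[170.0, 239.0], [141.0, 240.0], [158.0, 234.0], [183.0, 234.0]]
```

View pics/chk5.png

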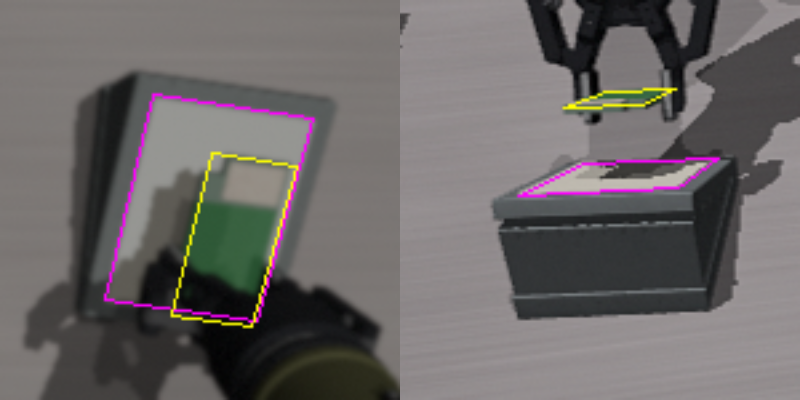

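View pics/wrist5m.png

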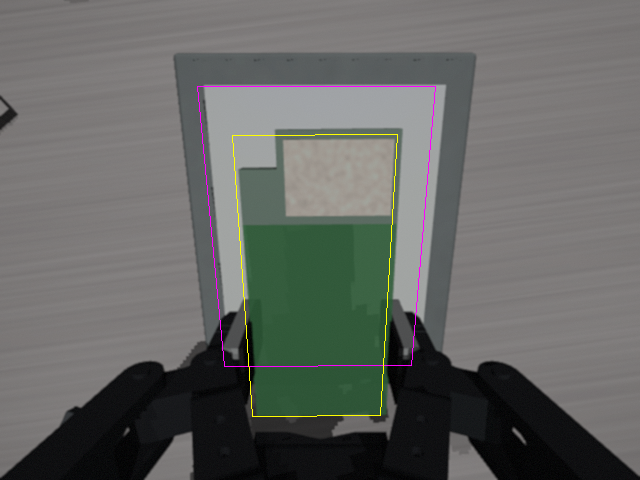

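In the wrist view the plate is level with the glass. It sits about 1.5 mm left of the glass centreline and about 1 mm up the slope. The scene view shows the gap as planned and nothing touching. I'll make a small correction and let it settle.

Emit:
drive_tool(turn=[[0, 0, 0], [0, 0, 0], [0, 0, 0], [0, 0, 0], [0, 0, 0], [0, 0, 0]], slide=[[0, -0.01, 0.015], [0, 0, 0], [0, 0, 0], [0, 0, 0], [0, 0, 0], [0, 0, 0]], gripper=[0, 0, 0, 0, 0, 0])

```text
time_s: 9.95
position: [0.4917, -0.2716, 0.0806]
tcp_rot: [1.566, 1.13, -0.142]
ft_force: [0.7, 0.3, -0.9]
grip_width: 0.581
```

Run:
```python
from h import *
s=bot.sense();print(s['position'],s['time_s'],s['grip_width'],s['ft_force'],np.abs(s['joint_vel']).max())
im=bot.grab_frame('wrist')[:,:,::-1];cv2.imwrite('pics/w6.png',im)
a=cv2.imread('pics/top0.png');b=bot.grab_frame('top')[:,:,::-1].copy()
# hue/saturation of coloured things, before and after
for n,lo,hi in(('green',(45,70,40),(85,255,255)),('orange',(8,150,80),(20,255,255)),('red',(0,150,60),(4,255,255)),('yellow',(22,150,60),(32,255,255)),('light',(0,0,140),(180,40,255)),('dark',(90,0,0),(130,90,75))):
    for i in(a,b):
        m=cv2.inRange(cv2.cvtColor(i,cv2.COLOR_BGR2HSV),lo,hi);k,l,st,ce=cv2.connectedComponentsWithStats(m)
        print(n,[ce[j].round(0).tolist() for j in range(1,k) if 120<st[j,4]<2500 and 90<ce[j][0]<440 and ce[j][1]>90])
```

```text
[ 0.49174793 -0.27155775  0.08058281] 9.95 0.5807852487113165 [ 0.7322717   0.3126048  -0.92757415] 0.0031245942742876625
green [[237.0, 182.0], [323.0, 265.0], [182.0, 286.0]]
green [[236.0, 182.0], [323.0, 265.0]]
orange [[120.0, 216.0], [278.0, 347.0], [182.0, 367.0]]
orange [[120.0, 216.0], [278.0, 347.0], [182.0, 367.0]]
red [[305.0, 142.0]]
red [[305.0, 142.0]]
yellow [[388.0, 117.0]]
yellow [[387.0, 118.0]]
light []
light [[331.0, 200.0], [148.0, 210.0], [249.0, 244.0], [154.0, 358.0], [288.0, 374.0]]
dark [[150.0, 110.0], [388.0, 312.0]]
dark [[147.0, 109.0], [387.0, 313.0]]
```

View pics/w6.png

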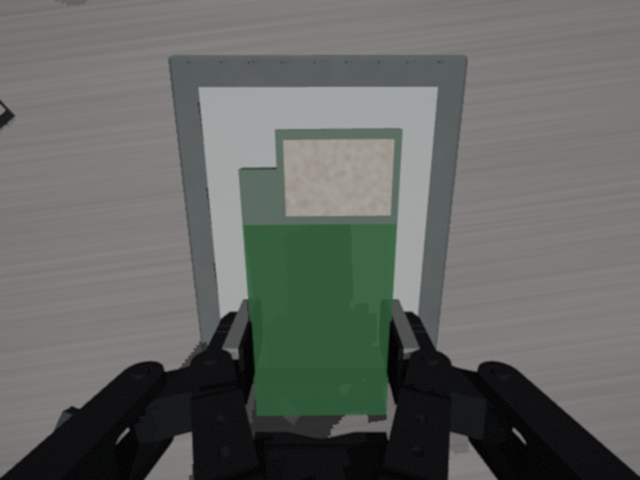

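The glass runs from column 199 to 437 (centre 318) and the plate is centred at about 320, so it is centred to within about 1 mm and parallel. Nothing else has moved, so I'm handing in.

```bash
python3 -c "
from rig import bot
print(bot.finish_job())"
```

```text
the job is handed in; nothing more can be done
None
```

I gripped the good plate by its clear half and carried it to the inspection light. It is held there label up, with the frosted end towards the high side. I handed the job in at about 10 s of the 32 s allowed.

**Last checks:**
- **Centring:** the wrist view puts the plate within about 1 mm of the glass centre across the slope. Along the slope I estimate 1–2 mm, less certain because I only saw the upper glass edge.
- **Gap:** it works out at about 51 mm off the glass, from the tool position and the measured grip. I did not measure the gap directly.
- **Parallel:** the tool is square to the glass as I measured it, to within about 1°. The plate's pose in the grip showed about 1° of tilt, which I took as measuring noise and did not correct.
- **Contact:** the force on the tool was about 1 N, and the scene view showed nothing touching before the last few-millimetre correction.
- **Other things on the bench:** in the top view, the two other plates and the orange pieces, square, tape measure and offcut are within 1 pixel of where they started. The automatic before/after check missed the gusset and holder in the first picture because of a lighting change. Judged by eye, they are still where they were.

**Disagreement:** the last correction read about 3 mm sideways and 2 mm higher, against about 1.5 mm commanded. I put it down to settling. The picture taken afterwards confirmed the sideways centring.

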